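# Uncouple a leak-tested tail lamp

### The job

The tail lamp has just been leak-tested. First press the tester's vent button fully down and let it come up again while all the tubes are still in, then take every tube out of the lamp by pushing its fitting's release collar in while you draw the tube out (do not wrench a locked tube), and stand each in a pocket of the wooden rack. Leave everything else on the bench where it is.

Things in the scene. Friction and masses are not known exactly. Their poses are not given: they have to be found in the camera images.
- lamp: Black car tail-lamp housing, 200 x 340 x 70 mm, lying back side up, fixed to the bench; origin under its centre, z up, long side along its y. Five upright push-in fittings (described at socket0 to socket3) stand on it, 90 mm or more apart.
- tube0: Rigid aluminium tube, 88 mm, 35 to 70 g, locked upright in fitting 0 at the start; absent (None) in some starts. Origin at the centre of its foot, z towards its top. From the foot up: nose 16 mm across to 4 mm, bead 20 mm across to 10 mm, neck 13 mm across to 43.5 mm, square grip 18 x 18 mm (faces along its x and y) to 88 mm. Locked, the foot stands on the bore's bottom.
- tube1: The same kind of tube as tube0, locked in fitting 1 at the start; absent (None) in some starts.
- tube2: The same kind of tube as tube0, locked in fitting 2 at the start; absent (None) in some starts.
- tube3: The same kind of tube as tube0, locked in fitting 3 at the start; absent (None) in some starts.
- tube4: The same kind of tube as tube0, locked in fitting 4 at the start; absent (None) in some starts.
- socket0 (a point): Bottom centre of the bore of fitting 0, where the foot of its tube stands, 56 mm above the bench. Every fitting: a grey round body 39 mm across and 26 mm high, 24 mm bore, and above it a white release collar: ring 44 mm outside, 27 mm bore, 6 mm thick, its top 42 mm above this point at rest.
- socket1 (a point): Bottom centre of the bore of fitting 1, where the foot of its tube stands, 56 mm above the bench. Every collar is on a spring and goes straight down 8 mm to its stop; it starts to move at 2.7 N and needs 6.3 N fully in. Out, its steel teeth lock over the tube's bead and the tube cannot be pulled out; in by 6 mm or more, the teeth are clear of the bead.
- socket2 (a point): Bottom centre of the bore of fitting 2, where the foot of its tube stands, 70 mm above the bench. To free a tube: push the collar down, close the fingers on the square grip while it is down, and lift straight up. The collar rises with the fingers, but the bead reaches the teeth after 1 mm, before they close, and then slips past them.
- socket3 (a point): Bottom centre of the bore of fitting 3, where the foot of its tube stands, 63 mm above the bench. On every locked tube the square grip begins 1.5 mm above the resting collar, so fingers opened to 30 to 35 mm straddle it and press the collar with their tips.
- socket4 (a point): Bottom centre of the bore of fitting 4, where the foot of its tube stands, 63 mm above the bench.
- vent (a joint): Vent button of the leak tester: 0 = up, 0.006 m = fully down; its spring starts at 1.5 N and needs 5 N fully down.
- vent_top (a point): Centre of the top of the vent button (30 mm across, points up, in a black bezel) on the leak tester, a fixed grey box 110 x 150 x 55 mm with a round gauge; the point moves down with the button.
- rack: Loose plywood tube rack, 190 x 130 x 36 mm, 0.5 to 1 kg, origin under its centre, long side along its x. Six square pockets, 26 mm wide and 26 mm deep (pocket floor 10 mm above the rack's underside), at x = -60, 0, 60 and y = -32, 32 mm. A tube stands in a pocket foot down and may lean in it.
- tape: Yellow tape measure, 62 x 36 x 56 mm, a bystander; origin under its centre.
- driver: Screwdriver 180 mm long, lying, a bystander; origin under its middle.
- bolts: Small grey open tray 80 x 60 x 20 mm, a bystander; origin under its centre.
- carton: Small cardboard box 60 x 90 x 50 mm, a bystander; origin under its centre.
- cutter: Grey utility knife 100 x 30 x 16 mm, lying, a bystander; origin under its middle.
- holder: Spare grey bulb holder, 44 mm across, 30 mm high, a bystander; origin under its centre.

How it is judged:
By the outcome, as a careful person would: the job done as asked, in the order asked, and still so for the second after the job is handed in, with the robot touching nothing.
Of tube0, tube1, tube2, tube3, tube4 only 3 to 5 are there at a start; the rules pass over those that are not, and their reading is None.
At some moment in a run one of rack may be knocked a few centimetres aside while the robot is not near it.
It also fails if it takes over 210 s, if anything falls off the work surface, if the arm or the gripper's body presses on something with over 40 N, if the wrist force passes 120 N, or if a joint passes its speed limit or range.

### The arm

A 6-joint arm with a two-finger parallel gripper is mounted at the origin on the work surface. World frame = base frame: x ahead of the robot, y to its left, z up, the work surface at z = 0. Lengths are in m, angles in degrees, forces in N, time in s.
With the tool pointing down it reaches from about 0.4 to 0.825 m from the base axis. Payload 7 kg.
Tool frame: the origin (TCP) lies on the centre line of the jaws, within the pads' length; the fingertips stand 14 mm ahead of it and the grasp point (between the pads) lies 5 mm behind it; z points along the fingers, x is the direction in which the jaws open and shut, and the axes are right-handed (so a half turn about z gives the same grasp; the last joint's range is limited). The gripper opens to 88 mm and grips with 3 to 60 N. Pads are 19 mm wide; open, the fingers measure 130 mm over their backs; the gripper's body (78 mm by 193 mm) begins 47 mm behind the grasp point.
Start: joints at [-59.353, 20.546, 0.682, 0, -70.136, -16.507], TCP at [0.165, -0.655, 0.241] pointing down, gripper open.
Joint ranges: [-176.03, 176.03], [-82.01, 121.73], [-58.28, 71.71], [-173.87, 95.51], [-174.79, -0.11], [-173.66, 173.66]. Speed limits (degrees/s): [136.94, 136.94, 172.46, 180, 180, 180].

### API

Orientations are given as [roll, pitch, yaw] about the fixed x, y, z axes, in that order (R = Rz(yaw) Ry(pitch) Rx(roll)).
In Python, from plant import * gives the robot as it stands.
- The arm moves only by the shell command python3 -m handwheel 'ROWS' [OPENING]. ROWS is JSON, a list of rows, each a list of 2 entries, a list of its own where there are three numbers: the shift along the tool's x, y, z each as a share of 0.2 m, from -1 to 1, then the turn, a rotation vector about the tool's x, y, z each as a share of 360 degrees, from -1 to 1. In form: [[[tx, ty, tz], [ax, ay, az]], ...]. A call has 1 to 5 rows; each row is the pose to reach, as a shift and turn from the pose commanded when the call began, along the tool's axes at that moment, turning the shorter way round; what a row does not reach only later rows make up. A row lasts 1/12 s, in which the tool goes at most 41.7 mm and 7.16 degrees, less where a joint would pass 70% of its speed; a pose out of reach is approached as far as the arm can. A call with a number of a shift or a turn outside -1 to 1 is refused whole. A call with a gripper value outside its range is refused whole. OPENING is the closure, from -1 (fully open) to 1 (shut), set as the call begins (- or left out, the last holds). The fingers move at their own pace and stop on an object; the grip force is fixed at half the most. Time passes only in rows, so rows that repeat a pose let the fingers close. It gives the time, the measured TCP pose, the force and the opening at its end, in the units of the state.
- get_obs(): the state, without advancing time (a new reading comes with each control period).
- snapshot(name): name is "side" or "top" or "wrist"; returns a dict with "color" (420x560x3 uint8, red, green, blue), "z_map" (420x560 float32, m along the optical axis (not along the pixel's ray), 0 where there is no reading), "intrinsics" (3x3 intrinsics, pixels), "rvec" (rotation vector, rad) and "tvec" (3), from world to camera coordinates, as OpenCV has them. Camera axes: x right, y down, z forward; pixel columns grow to the right and rows downward; lengths in m; the calibration is good to about 2 mm. A picture is of the moment at which its call begins.
- close_job(): hands the job in, once; it reports no verdict.
The state is a dict: "clock": time; "joint_pos": joint angles; "qvel": joint speeds; "tau": joint torques, N m; "tool_pos": TCP position; "orientation": TCP orientation; "force": force on the tool from outside, world axes, zero at the start; "moment": the same for the moment, N m; "opening": finger opening in m.
Only numpy, scipy, OpenCV 4.12 (cv2) and the standard library are available. Lean on these libraries where they do the work, as an engineer would, in place of code of your own. Each camera call takes 0.05 s, during which the arm holds its last target. There are 200 camera calls.

## Working session

There is one attempt and no reset: what is moved stays moved. The work goes in short steps, Python scripts to look and compute and a shell command to move; the robot and the scene stay as the last step left them, time stands still between calls to the robot, and variables do not carry over. Pictures are saved under pics/ and viewed, about 12 in all and at most 16, crops included, and the job is handed in when it is done.

```bash
mkdir -p pics; ls
cat > h.py <<'E'
from plant import *
import numpy as np, cv2
from scipy.spatial.transform import Rotation as R
def snap(n, save=None):
    s=snapshot(n)
    if save: cv2.imwrite('pics/'+save+'.png', s['color'][:,:,::-1])
    return s
def cloud(s):
    K=s['intrinsics'];Rm=cv2.Rodrigues(np.array(s['rvec'],float))[0];t=np.array(s['tvec'],float).ravel()
    z=s['z_map'];v,u=np.mgrid[:z.shape[0],:z.shape[1]]
    p=np.stack([(u-K[0][2])/K[0][0]*z,(v-K[1][2])/K[1][1]*z,z],-1)
    w=(p-t)@Rm; w[z<=0]=np.nan
    return w
def ray(s,u,v,zw):
    K=np.array(s['intrinsics']);Rm=cv2.Rodrigues(np.array(s['rvec'],float))[0];t=np.array(s['tvec'],float).ravel()
    d=Rm.T@np.linalg.solve(K,[u,v,1.]);c=-Rm.T@t
    return c+d*(zw-c[2])/d[2]
E
python3 - <<'E'
from h import *
print(get_obs())
for n in('top','side'):
    s=snap(n,n+'0'); c=-cv2.Rodrigues(np.array(s['rvec'],float))[0].T@np.array(s['tvec']).ravel(); print(n,c,s['intrinsics'])
    np.save(n+'0.npy',s,allow_pickle=True)
E
```

```text
pics
{'clock': 0.0, 'joint_pos': array([-5.93543435e+01,  2.05914171e+01,  6.33070111e-01, -1.93687355e-02,
       -7.01378246e+01, -1.65053061e+01]), 'qvel': array([-0.05665296,  0.02592664, -0.03406024,  0.08742894, -0.04331816,
        0.07634342]), 'tau': array([-2.65424587e-04, -5.82715845e+01,  2.93067706e+01,  6.99767411e+00,
        6.96237505e-03, -1.49798116e-04]), 'tool_pos': array([ 0.16473126, -0.65409211,  0.23961991]), 'orientation': array([-1.79990132e+02, -9.73819038e-02,  1.04133746e+02]), 'force': array([0.27454132, 0.2984842 , 0.01943761]), 'moment': array([ 0.00512009,  0.02605905, -0.03892375]), 'opening': 0.0876495281900262}
top [ 0.46315657 -0.00533292  1.31731207] [[506.81806677   0.         278.65978148]
 [  0.         506.81806677 216.33567687]
 [  0.           0.           1.        ]]
side [ 0.34664238 -0.9641648   0.63800846] [[543.72832745   0.         268.75035287]
 [  0.         543.72832745 209.01203776]
 [  0.           0.           1.        ]]
```

View pics/top0.png

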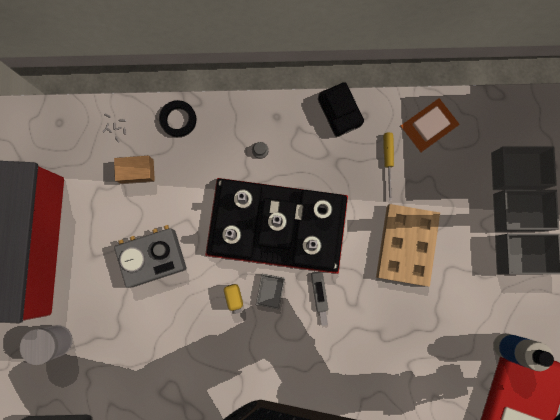

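View pics/side0.png

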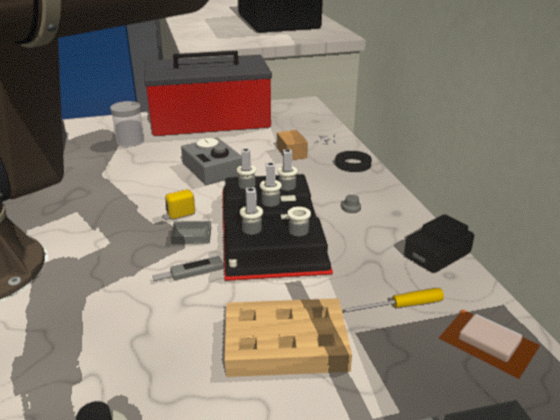

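```bash
cat > m.py <<'E'
from h import *
def rect(m): 
    c=max(cv2.findContours(m.astype(np.uint8),cv2.RETR_EXTERNAL,cv2.CHAIN_APPROX_NONE)[0],key=cv2.contourArea)
    return c
s=np.load('top0.npy',allow_pickle=True).item(); w=cloud(s); Z=w[...,2]
for n,(u,v) in dict(A=(243,198),B=(231,234),C=(277,221),D=(312,245),E=(322,209)).items():
    y0,x0=v-14,u-14; sub=w[y0:v+15,x0:u+15].reshape(-1,3); 
    z=sub[:,2]; zt=np.nanpercentile(z,98.5)
    m=(z>zt-.006); p=sub[m]
    ring=sub[(np.abs(z-(zt-.046))<.006)]
    print(n,'top',np.nanmean(p,0).round(4),m.sum(),'ringz',np.nanmedian(ring[:,2]).round(4),np.nanmean(ring,0).round(4), np.sort(z)[-30::4].round(3))
# tester
hsv=cv2.cvtColor(s['color'],cv2.COLOR_RGB2HSV)
def box(reg,zlo,zhi):
    u0,v0,u1,v1=reg; m=np.zeros(Z.shape,bool); m[v0:v1,u0:u1]=True; m&=(Z>zlo)&(Z<zhi)
    c=rect(m); pts=w[...,:2][m&(cv2.drawContours(np.zeros(Z.shape,np.uint8),[c],-1,1,-1)>0)]
    r=cv2.minAreaRect(pts.astype(np.float32)*1000); print('box',reg,r,np.nanmedian(Z[m]).round(4)); return m
box((105,220,195,295),.045,.064)
box((370,190,450,300),.025,.045)
box((195,170,360,285),.055,.08)
print('vent z'); print((Z[238:264:2,146:176:2]*1000).round(0)); print(w[250,160])
# rack pockets
m=np.zeros(Z.shape,np.uint8); m[205:285,380:440]=((Z<.029)|(hsv[...,2]<110))[205:285,380:440]
for c in cv2.findContours(m,cv2.RETR_EXTERNAL,cv2.CHAIN_APPROX_NONE)[0]:
    if cv2.contourArea(c)>20:
        (u,v),_,_=cv2.minAreaRect(c); print('pocket',u,v,ray(s,u,v,.036).round(4),cv2.contourArea(c))
big=cv2.resize(s['color'][185:270,205:345],None,fx=5,fy=5,interpolation=cv2.INTER_CUBIC)
cv2.imwrite('pics/lampcrop.png',big[:,:,::-1])
E
python3 m.py
```

```text
A top [0.6387 0.0763 0.1441] 49 ringz 0.0977 [0.6369 0.0751 0.0978] [0.143 0.144 0.144 0.146 0.146 0.146 0.147 0.148]
B top [0.5519 0.1048 0.1437] 59 ringz 0.0972 [0.5513 0.1046 0.0975] [0.144 0.145 0.145 0.145 0.145 0.146 0.147   nan]
C top [ 0.5799 -0.0058  0.1578] 58 ringz 0.1112 [ 0.5793 -0.0059  0.1118] [0.158 0.158 0.159 0.159 0.159 0.16  0.16  0.161]
D top [ 0.5213 -0.0873  0.1503] 59 ringz 0.1042 [ 0.521  -0.088   0.1043] [0.15  0.151 0.151 0.152 0.152 0.152 0.154   nan]
E top [ 0.6074 -0.1162  0.1049] 132 ringz 0.0622 [ 0.6129 -0.1199  0.0623] [0.107 0.107 0.107 0.108 0.108 0.108 0.109   nan]
box (105, 220, 195, 295) ((502.3657531738281, 315.82275390625), (110.4658432006836, 151.30166625976562), 16.78205680847168) 0.055
box (370, 190, 450, 300) ((521.0665283203125, -339.88323974609375), (131.83172607421875, 191.06051635742188), 78.9662857055664) 0.0353
box (195, 170, 360, 285) ((571.1141967773438, -61.42042541503906), (197.94386291503906, 189.71322631835938), 81.10108184814453) 0.0622
vent z
[[50. 53. 57. 54. 55. 54. 59. 52. 54. 50. 48. 53. 56. 49. 47.]
 [57. 54. 56. 55. 51.
[... 570 characters left out ...]
. 68. 67. nan 64. 51. 56. 54. 56. 55.]
 [48. 55. 54. 53. 53. 54. 50. 58. 56. 55. 53. 49. 55. 57. 49.]
 [51. 53. 50. 59. 54. 53. 55. 54. 55. 50. 51. 54. 56. 55. 53.]]
[0.51890404 0.27980451 0.07940533]
pocket 397.5 281.0 [ 0.4298 -0.306   0.036 ] 96.0
pocket 418.229736328125 270.1216125488281 [ 0.4558 -0.3594  0.036 ] 90.0
pocket 393.23077392578125 265.3461608886719 [ 0.4691 -0.2971  0.036 ] 88.5
pocket 421.6216125488281 246.77027893066406 [ 0.5142 -0.371   0.036 ] 89.5
pocket 396.5135192871094 242.4188995361328 [ 0.5266 -0.3081  0.036 ] 88.0
pocket 426.0 249.0 [ 0.5084 -0.3818  0.036 ] 545.0
pocket 419.0 208.5 [ 0.6117 -0.3694  0.036 ] 125.0
pocket 395.0 234.5 [ 0.5468 -0.3052  0.036 ] 494.5
```

Run:
```python
from h import *
s=np.load('top0.npy',allow_pickle=True).item()
a=cv2.resize(s['color'][185:270,205:345],None,fx=5,fy=5,interpolation=cv2.INTER_CUBIC)
b=cv2.resize(s['color'][220:295,105:195],(420,350),interpolation=cv2.INTER_CUBIC)
c=cv2.resize(s['color'][200:290,375:445],(272,350),interpolation=cv2.INTER_CUBIC)
im=np.zeros((600,700,3),np.uint8); im[:425]=cv2.resize(a,(700,425)); 
o=np.zeros((800,700,3),np.uint8);o[:425]=a;o[430:780,:420]=b;o[430:780,425:697]=c
cv2.imwrite('pics/crop.png',cv2.resize(o,(525,600))[:,:,::-1])
```

```text
(no output)
```

View pics/crop.png

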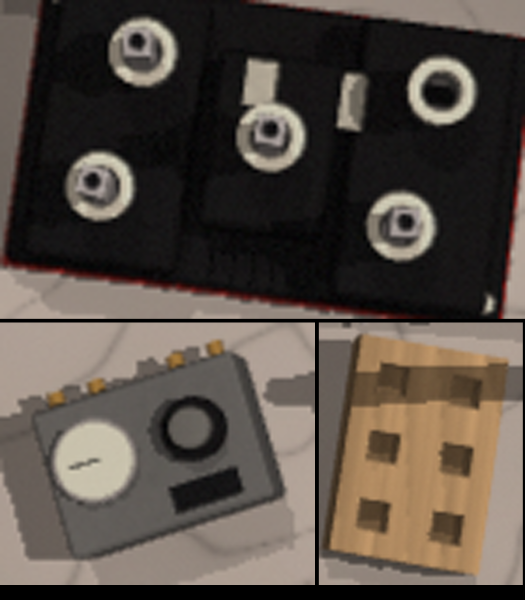

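```bash
cat >> h.py <<'E'
def state(n=4):
    P=[];Q=[]
    for i in range(n):
        o=get_obs();P.append(o['tool_pos']);Q.append(o['orientation'])
        if n>1: snapshot('wrist')
    return np.mean(P,0),R.from_euler('xyz',Q,degrees=True).mean(),o
def go(p,yaw=None,n=1):
    "shares of shift and turn from here to TCP p, pointing down with yaw"
    P,Q,o=state(n); T=R.from_euler('xyz',[180,0,yaw if yaw is not None else Q.as_euler('xyz',degrees=True)[2]],degrees=True)
    print('at',P.round(4),Q.as_euler('xyz',degrees=True).round(2),'F',o['force'].round(1),'open',round(o['opening'],4),'t',round(o['clock'],2))
    print('shift',(Q.inv().apply(np.array(p)-P)/.2).round(4),'turn',((Q.inv()*T).as_rotvec(degrees=True)/360).round(4))
E
python3 - <<'E'
from h import *
s=np.load('top0.npy',allow_pickle=True).item(); w=cloud(s)
m=np.zeros(w.shape[:2],bool); m[236:266,144:178]=True
for t in(.071,.073): 
    p=w[m&(w[...,2]>t)]; print('vent',p.mean(0),len(p))
for (u,v) in ((159,249),(160,250)): print(ray(s,u,v,.077))
q=snap('wrist'); Rm=cv2.Rodrigues(np.array(q['rvec'],float))[0]; c=-Rm.T@np.array(q['tvec']).ravel()
P,Q,o=state(1); print('cam in tool',Q.inv().apply(c-P), (Rm@Q.as_matrix()).round(3), q['intrinsics'][0])
go([.58,0,.25],90)
E
```

```text
vent [0.51975161 0.28393272 0.07641019] 120
vent [0.5196336  0.28419294 0.07695026] 106
[0.52150727 0.28280521 0.077     ]
[0.51901237 0.28035856 0.077     ]
cam in tool [ 0.00053923 -0.07838745 -0.14377044] [[ 1.    -0.001 -0.001]
 [ 0.     0.957 -0.292]
 [ 0.001  0.292  0.957]] [370.22180099   0.         281.47521754]
at [ 0.1648 -0.6542  0.2399] [-1.7999e+02 -7.0000e-02  1.0413e+02] F [ 0.1 -0.5  0.7] open 0.0874 t 0.15
shift [ 2.6652  2.8121 -0.0478] turn [-0.     -0.0002  0.0393]
```

```bash
H="python3 -m handwheel"
$H '[[[0.68,0.72,-0.05],[0,0,0.0393]],[[0.68,0.72,-0.05],[0,0,0.0393]],[[0.68,0.72,-0.05],[0,0,0.0393]],[[0.68,0.72,-0.05],[0,0,0.0393]],[[0.68,0.72,-0.05],[0,0,0.0393]]]' 1
$H '[[[0.82,0.53,0],[0,0,0]],[[0.82,0.53,0],[0,0,0]],[[0.82,0.53,0],[0,0,0]],[[0.82,0.53,0],[0,0,0]],[[0.82,0.53,0],[0,0,0]]]'
$H '[[[0.82,0.53,0],[0,0,0]],[[0.82,0.53,0],[0,0,0]],[[0.82,0.53,0],[0,0,0]],[[0.82,0.53,0],[0,0,0]],[[0.82,0.53,0],[0,0,0]]]'
$H '[[[0.82,0.53,0],[0,0,0]],[[0.82,0.53,0],[0,0,0]],[[0.82,0.53,0],[0,0,0]],[[0.82,0.53,0],[0,0,0]],[[0.82,0.53,0],[0,0,0]]]'
$H '[[[0.82,-0.15,0],[0,0,0]],[[0.82,-0.15,0],[0,0,0]],[[0.82,-0.15,0],[0,0,0]],[[0.82,-0.15,0],[0,0,0]],[[0.82,-0.15,0],[0,0,0]]]'
python3 -c "
from h import *
go([.5197,.284,.15],90,2)"
```

```text
clock: 0.57
tool_pos: [0.272, -0.4852, 0.2505]
orientation: [180.0, -0.0, 90.0]
force: [0.5, 0.4, 0.4]
opening: 0.0595
clock: 0.98
tool_pos: [0.3783, -0.3209, 0.2507]
orientation: [180.0, -0.0, 90.0]
force: [-0.3, -0.2, -0.2]
opening: 0.0267
clock: 1.4
tool_pos: [0.4846, -0.1567, 0.2507]
orientation: [180.0, -0.0, 90.1]
force: [-0.1, -0.9, -0.4]
opening: 0.0011
clock: 1.82
tool_pos: [0.5907, 0.0075, 0.2502]
orientation: [-180.0, -0.0, 90.1]
force: [-0.5, -0.6, 0.5]
opening: 0.0005
clock: 2.23
tool_pos: [0.5584, 0.1742, 0.2502]
orientation: [-180.0, -0.1, 90.2]
force: [-0.4, -0.6, -0.3]
opening: 0.0007
at [0.5585 0.1731 0.2502] [-1.7999e+02 -3.0000e-02  9.0250e+01] F [-0.6 -1.4  0.8] open 0.0002 t 2.28
shift [ 0.5553 -0.1912  0.5012] turn [-0.     -0.0001  0.0007]
```

```bash
H="python3 -m handwheel"
$H '[[[0.555,-0.19,0.3],[0,0,0]],[[0.555,-0.19,0.3],[0,0,0]],[[0.555,-0.19,0.3],[0,0,0]],[[0.555,-0.19,0.5],[0,0,0]],[[0.555,-0.19,0.5],[0,0,0]]]'
$H '[[[0,0,0.2],[0,0,0]],[[0,0,0.26],[0,0,0]],[[0,0,0.27],[0,0,0]],[[0,0,0.28],[0,0,0]],[[0,0,0.28],[0,0,0]]]'
python3 - <<'E'
from h import *
go([.5197,.284,.0915],90,2)
s=snap('wrist','vent')
E
```

```text
clock: 2.75
tool_pos: [0.518, 0.2781, 0.144]
orientation: [-179.6, 0.3, 90.0]
force: [-0.8, -2.3, -1.9]
opening: 0.0006
clock: 3.17
tool_pos: [0.5226, 0.279, 0.0959]
orientation: [179.9, -0.0, 89.9]
force: [0.2, -0.3, 0.5]
opening: 0.0002
at [0.5226 0.2792 0.0961] [ 1.7991e+02 -6.0000e-02  8.9940e+01] F [-0.1  0.7 -0.3] open 0.0008 t 3.22
shift [ 0.0239 -0.0144  0.0229] turn [ 0.0002 -0.0002 -0.0002]
```

```bash
H="python3 -m handwheel"
$H '[[[0.024,-0.014,0],[0,0,0]],[[0.024,-0.014,0],[0,0,0]],[[0.024,-0.014,0.02],[0,0,0]],[[0.024,-0.014,0.03],[0,0,0]],[[0.024,-0.014,0.03],[0,0,0]]]'
$H '[[[0,0,0.005],[0,0,0]],[[0,0,0.01],[0,0,0]],[[0,0,0.015],[0,0,0]],[[0,0,0.02],[0,0,0]],[[0,0,0.02],[0,0,0]]]'
$H '[[[0,0,0.005],[0,0,0]],[[0,0,0.01],[0,0,0]],[[0,0,0.01],[0,0,0]]]'
```

```text
clock: 3.73
tool_pos: [0.5189, 0.2849, 0.0885]
orientation: [180.0, -0.0, 90.0]
force: [0.1, 3.0, 3.5]
opening: 0.0006
clock: 4.15
tool_pos: [0.5189, 0.2849, 0.0853]
orientation: [179.9, -0.1, 90.0]
force: [-1.3, 3.3, 7.6]
opening: 0.0005
clock: 4.4
tool_pos: [0.519, 0.2849, 0.085]
orientation: [179.9, -0.1, 90.0]
force: [-8.5, 1.3, 22.4]
opening: 0.0007
```

View pics/vent.png

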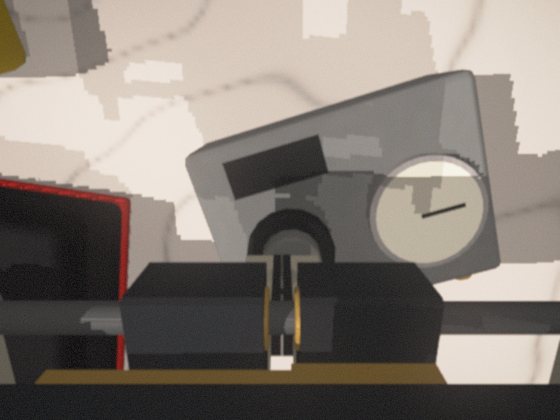

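```bash
H="python3 -m handwheel"
$H '[[[0,0,-0.05],[0,0,0]],[[0,0,-0.1],[0,0,0]],[[0,0,-0.2],[0,0,0]],[[0,0,-0.25],[0,0,0]],[[0,0,-0.25],[0,0,0]]]'
python3 - <<'E'
from h import *
s=snap('top'); w=cloud(s); m=np.zeros(w.shape[:2],bool); m[236:266,144:178]=True; print(np.sort(w[m][:,2])[-1])
print(get_obs()['force'])
E
$H '[[[-0.35,0,-0.69],[0,0,0]],[[-0.35,0,-0.69],[0,0,0]],[[-0.35,0,-0.69],[0,0,0]],[[-0.5,0,-0.69],[0,0,0]],[[-0.5,0,-0.69],[0,0,0]]]' 0.25
$H '[[[-0.92,0,0],[0,0,0]],[[-0.92,0,0],[0,0,0]],[[-0.92,0,0],[0,0,0]],[[-0.92,0,0],[0,0,0]],[[-0.92,0,0],[0,0,0]]]'
$H '[[[-0.0,0,0],[0,0,0]],[[-0.0,0,0],[0,0,0]]]'
cat > look.py <<'E'
from h import *
import sys
o=get_obs(); s=snap('wrist',sys.argv[1]); np.save(sys.argv[1]+'.npy',s,allow_pickle=True)
w=cloud(s)
cs=dict(A=(.6387,.0763,.056),B=(.5519,.1048,.056),C=(.58,-.0058,.07),D=(.5213,-.0873,.063))
K=np.array(s['intrinsics'])
gray=cv2.cvtColor(s['color'],cv2.COLOR_RGB2GRAY)
for n,c in cs.items():
    zt=c[2]+.088
    d=np.linalg.norm(w[...,:2]-np.array(c[:2]),axis=-1)
    m=(d<.02)&(w[...,2]>zt-.006)&(w[...,2]<zt+.008)
    if m.sum()<30: print(n,'unseen'); continue
    cc=max(cv2.findContours(m.astype(np.uint8),cv2.RETR_EXTERNAL,cv2.CHAIN_APPROX_NONE)[0],key=cv2.contourArea)
    P=np.array([ray(s,*q[0],zt)[:2] for q in cc]).astype(np.float32)*1000
    r=cv2.minAreaRect(P); print(n,m.sum(),'rect',np.round(r[0],1),np.round(r[1],1),round(r[2],1),'px',cc.mean((0,1)).round(0), 'zmed',np.median(w[m][:,2]).round(4))
print(o['tool_pos'],o['orientation'],o['opening'],o['clock'])
E
python3 look.py w1
```

```text
clock: 4.82
tool_pos: [0.5195, 0.2847, 0.1348]
orientation: [179.9, -0.1, 90.0]
force: [0.0, 0.0, 0.2]
opening: 0.0002
nan
[ 0.31918253  0.17565372 -0.25851826]
clock: 5.28
tool_pos: [0.5193, 0.1818, 0.2745]
orientation: [179.8, -0.1, 90.0]
force: [1.5, 0.9, -0.7]
opening: 0.0281
clock: 5.7
tool_pos: [0.5172, -0.0034, 0.2693]
orientation: [-179.9, 0.0, 89.9]
force: [-0.2, 0.4, -0.2]
opening: 0.0328
clock: 5.87
tool_pos: [0.518, -0.0009, 0.2694]
orientation: [-179.9, 0.0, 89.8]
force: [-0.6, -0.5, 0.9]
opening: 0.0326
A unseen
B 559 rect [551.9 104. ] [20.2 19. ] 73.1 px [414. 247.] zmed 0.1436
C 544 rect [579.1  -5.1] [18.1 21.1] 76.4 px [275. 287.] zmed 0.1577
D 607 rect [521.8 -85.5] [18.6 19.1] 84.3 px [166. 214.] zmed 0.1507
[ 0.51795235 -0.00090938  0.26939683] [-1.79896195e+02  1.37217305e-02  8.98319359e+01] 0.03257978442079942 5.8667
```

View pics/w1.png

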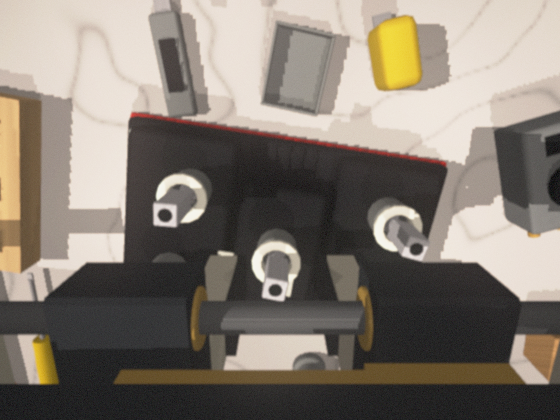

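Run:
```python
from h import *
s=np.load('w1.npy',allow_pickle=True).item()
ims=[cv2.resize(s['color'][v-22:v+22,u-22:u+22],(260,260),interpolation=cv2.INTER_CUBIC) for u,v in((166,214),(275,287),(414,247))]
cv2.imwrite('pics/tops.png',np.hstack(ims)[:,:,::-1])
```

```text
(no output)
```

View pics/tops.png

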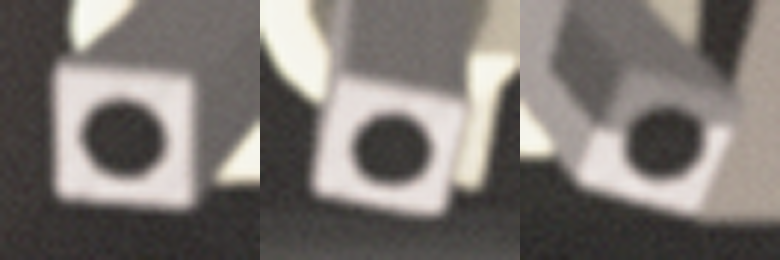

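Run:
```python
from h import *
s=np.load('w1.npy',allow_pickle=True).item()
for n,u,v,z in(('D',164.5,215,.151),('C',274.7,289.7,.158),('B',416,247.2,.144)): print(n,ray(s,u,v,z).round(4))
go([.5795,-.0055,.21],78)
```

```text
D [ 0.5226 -0.0871  0.151 ]
C [ 0.581  -0.0055  0.158 ]
B [0.5518 0.1053 0.144 ]
at [ 5.182e-01 -1.000e-04  2.696e-01] [-1.7991e+02  1.0000e-02  8.9910e+01] F [0.8 0.1 0.3] open 0.0328 t 5.92
shift [-0.0265  0.3072  0.2973] turn [-0.0002  0.0001  0.0331]
```

```bash
H="python3 -m handwheel"
$H '[[[-0.027,0.31,0],[0,0,0.033]],[[-0.027,0.31,0],[0,0,0.033]],[[-0.027,0.31,0.2],[0,0,0.033]],[[-0.027,0.31,0.33],[0,0,0.033]],[[-0.027,0.31,0.33],[0,0,0.033]]]' 0.25
$H '[[[0,0,0],[0,0,0]],[[0,0,0],[0,0,0]]]'
python3 - <<'E'
from h import *
go([.5803,-.0055,.132],78,3)
E
```

```text
clock: 6.33
tool_pos: [0.5773, -0.0044, 0.1979]
orientation: [-179.4, 0.2, 78.1]
force: [-1.0, -0.2, -0.8]
opening: 0.0329
clock: 6.5
tool_pos: [0.5814, -0.0044, 0.206]
orientation: [179.9, 0.0, 78.2]
force: [-0.4, 0.4, -0.2]
opening: 0.0329
at [ 0.5815 -0.0044  0.2064] [ 1.7987e+02 -3.0000e-02  7.8190e+01] F [-0.8  0.5 -0. ] open 0.0329 t 6.6
shift [-0.0069 -0.0058  0.3721] turn [ 0.0004 -0.0001  0.0005]
```

```bash
H="python3 -m handwheel"
$H '[[[-0.007,-0.006,0],[0,0,0]],[[-0.007,-0.006,0.1],[0,0,0]],[[-0.007,-0.006,0.2],[0,0,0]],[[-0.007,-0.006,0.3],[0,0,0]],[[-0.007,-0.006,0.36],[0,0,0]]]'
$H '[[[0,0,0],[0,0,0]],[[0,0,0.01],[0,0,0]],[[0,0,0.02],[0,0,0]],[[0,0,0.03],[0,0,0]],[[0,0,0.04],[0,0,0]]]'
python3 - <<'E'
from h import *
go([.5803,-.0055,.1185],78,2)
E
```

```text
clock: 7.07
tool_pos: [0.5784, -0.0064, 0.1316]
orientation: [-180.0, -0.0, 78.1]
force: [-0.6, 0.4, -1.4]
opening: 0.0326
clock: 7.48
tool_pos: [0.5798, -0.0061, 0.1256]
orientation: [179.9, -0.1, 78.1]
force: [-1.3, -0.1, 3.3]
opening: 0.0329
at [ 0.5798 -0.0061  0.1254] [ 1.799e+02 -5.000e-02  7.812e+01] F [-0.6  1.2  2.7] open 0.0328 t 7.53
shift [0.0034 0.002  0.0344] turn [ 0.0003 -0.0001  0.0003]
```

```bash
H="python3 -m handwheel"
$H '[[[0,0,0.01],[0,0,0]],[[0,0,0.02],[0,0,0]],[[0,0,0.03],[0,0,0]],[[0,0,0.038],[0,0,0]],[[0,0,0.038],[0,0,0]]]'
$H '[[[0,0,0],[0,0,0]],[[0,0,0],[0,0,0]],[[0,0,0],[0,0,0]],[[0,0,0],[0,0,0]],[[0,0,0],[0,0,0]]]' 1
$H '[[[0,0,0],[0,0,0]]]'
```

```text
clock: 8.0
tool_pos: [0.5798, -0.0061, 0.1182]
orientation: [179.9, -0.0, 78.2]
force: [-2.8, 1.2, 11.6]
opening: 0.0327
clock: 8.42
tool_pos: [0.5802, -0.0063, 0.1182]
orientation: [179.9, -0.0, 78.1]
force: [-0.6, -0.6, 9.7]
opening: 0.018
clock: 8.5
tool_pos: [0.5802, -0.0063, 0.1182]
orientation: [179.9, -0.0, 78.1]
force: [-1.1, -0.6, 9.5]
opening: 0.0179
```

```bash
H="python3 -m handwheel"
$H '[[[0,0,-0.01],[0,0,0]],[[0,0,-0.025],[0,0,0]],[[0,0,-0.04],[0,0,0]],[[0,0,-0.06],[0,0,0]],[[0,0,-0.08],[0,0,0]]]'
$H '[[[0,0,-0.08],[0,0,0]],[[0,0,-0.16],[0,0,0]],[[0,0,-0.3],[0,0,0]],[[0,0,-0.45],[0,0,0]],[[0,0,-0.58],[0,0,0]]]'
$H '[[[0,0,0],[0,0,0]],[[0,0,0],[0,0,0]]]'
python3 - <<'E'
from h import *
s=snap('top','t2'); w=cloud(s); Z=w[...,2]
hsv=cv2.cvtColor(s['color'],cv2.COLOR_RGB2HSV)
m=np.zeros(Z.shape,bool); m[190:310,365:460]=True; m&=(Z>.025)&(Z<.045)
c=max(cv2.findContours(m.astype(np.uint8),cv2.RETR_EXTERNAL,cv2.CHAIN_APPROX_NONE)[0],key=cv2.contourArea)
P=np.array([ray(s,*q[0],.036)[:2] for q in c]).astype(np.float32)*1000
print(cv2.minAreaRect(P))
go([0,0,0],90)
E
```

```text
clock: 8.92
tool_pos: [0.5792, -0.0062, 0.1327]
orientation: [-180.0, -0.0, 78.1]
force: [5.1, -0.2, -2.6]
opening: 0.0178
clock: 9.33
tool_pos: [0.5779, -0.0064, 0.25]
orientation: [-179.9, 0.0, 78.1]
force: [1.1, -0.5, -0.0]
opening: 0.0177
clock: 9.5
tool_pos: [0.5788, -0.006, 0.2501]
orientation: [179.9, -0.1, 78.1]
force: [-0.2, -0.5, -1.3]
opening: 0.018
((520.6456298828125, -338.5234375), (132.24842834472656, 190.16976928710938), 78.88218688964844)
at [ 0.5781 -0.0062  0.2486] [-1.7992e+02 -2.0000e-02  7.8090e+01] F [-0.   0.1 -2.3] open 0.0179 t 9.55
shift [-0.5666 -2.8331  1.2468] turn [-0.0002 -0.0001 -0.0331]
```

```bash
H="python3 -m handwheel"
$H '[[[-0.76,0.18,0],[0,0,0]],[[-0.76,0.18,0],[0,0,0]],[[-0.76,0.18,0],[0,0,0]],[[-0.76,0.18,0],[0,0,0]],[[-0.76,0.18,0],[0,0,0]]]'
$H '[[[-0.76,0.18,0],[0,0,0]],[[-0.76,0.18,0],[0,0,0]],[[-0.76,0.18,0],[0,0,0]],[[-0.76,0.18,0],[0,0,0]],[[-0.76,0.18,0],[0,0,0]]]'
$H '[[[0,0,0.2],[0,0,0]],[[0,0,0.4],[0,0,0]],[[0,0,0.5],[0,0,0]],[[0,0,0.5],[0,0,0]],[[0,0,0.5],[0,0,0]]]'
python3 - <<'E'
from h import *
s=snap('wrist','p1')
go([.5858,-.3192,.085],78.9,3)
E
```

```text
clock: 9.97
tool_pos: [0.5813, -0.1668, 0.2465]
orientation: [-179.7, 0.1, 77.9]
force: [1.2, 1.0, -0.8]
opening: 0.0183
clock: 10.38
tool_pos: [0.5852, -0.3229, 0.2459]
orientation: [-179.7, 0.0, 77.9]
force: [0.2, 0.6, -1.0]
opening: 0.018
clock: 10.8
tool_pos: [0.5857, -0.3181, 0.147]
orientation: [-179.7, 0.0, 78.1]
force: [-0.3, 0.2, 0.5]
opening: 0.018
at [ 0.5876 -0.3186  0.1501] [1.7995e+02 3.0000e-02 7.8150e+01] F [-0.3 -0.6 -0.3] open 0.018 t 10.95
shift [-0.0045 -0.0086  0.3256] turn [ 0.0001  0.0001 -0.0021]
```

View pics/p1.png

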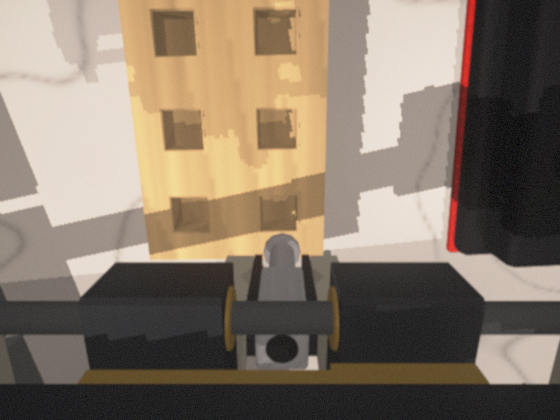

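```bash
H="python3 -m handwheel"
$H '[[[-0.004,-0.009,0.1],[0,0,0]],[[-0.004,-0.009,0.2],[0,0,0]],[[-0.004,-0.009,0.26],[0,0,0]],[[-0.004,-0.009,0.3],[0,0,0]],[[-0.004,-0.009,0.32],[0,0,0]]]'
$H '[[[0,0,0.03],[0,0,0]],[[0,0,0.06],[0,0,0]],[[0,0,0.08],[0,0,0]],[[0,0,0.1],[0,0,0]],[[0,0,0.11],[0,0,0]]]'
$H '[[[0,0,0],[0,0,0]],[[0,0,0.005],[0,0,0]]]'
```

```text
clock: 11.42
tool_pos: [0.585, -0.3189, 0.0846]
orientation: [-180.0, 0.0, 78.1]
force: [-0.3, 0.6, -1.1]
opening: 0.0175
clock: 11.83
tool_pos: [0.5849, -0.319, 0.0626]
orientation: [-180.0, -0.0, 78.1]
force: [-0.7, 0.7, -0.1]
opening: 0.0179
clock: 12.0
tool_pos: [0.5852, -0.3191, 0.0622]
orientation: [180.0, 0.0, 78.1]
force: [0.7, 0.2, -0.3]
opening: 0.0178
```

```bash
H="python3 -m handwheel"
$H '[[[0,0,0.007],[0,0,0]],[[0,0,0.014],[0,0,0]],[[0,0,0.016],[0,0,0]]]'
$H '[[[0,0,0],[0,0,0]],[[0,0,0],[0,0,0]],[[0,0,0],[0,0,0]],[[0,0,0],[0,0,0]]]' 0.25
$H '[[[0,0,-0.1],[0,0,0]],[[0,0,-0.3],[0,0,0]],[[0,0,-0.5],[0,0,0]],[[0,0,-0.7],[0,0,0]],[[0,0,-0.9],[0,0,0]]]'
python3 - <<'E'
from h import *
s=snap('wrist','p1b')
go([.5222,-.0865,.24],84.5,3)
E
```

```text
clock: 12.25
tool_pos: [0.585, -0.3189, 0.0587]
orientation: [180.0, -0.0, 78.1]
force: [-0.1, 0.1, -0.2]
opening: 0.018
clock: 12.58
tool_pos: [0.5851, -0.319, 0.0589]
orientation: [180.0, 0.0, 78.1]
force: [0.5, -0.3, -0.1]
opening: 0.0317
clock: 13.0
tool_pos: [0.5847, -0.3189, 0.2409]
orientation: [180.0, 0.0, 78.1]
force: [1.5, 0.5, 0.2]
opening: 0.033
at [ 0.5875 -0.3204  0.2473] [1.7937e+02 1.3000e-01 7.8160e+01] F [ 0.2  1.1 -1.5] open 0.0333 t 13.15
shift [ 1.0775 -0.56    0.028 ] turn [ 0.0017  0.0005 -0.0176]
```

```bash
H="python3 -m handwheel"
$H '[[[0.54,-0.28,0],[0,0,0]],[[0.54,-0.28,0],[0,0,0]],[[0.54,-0.28,0],[0,0,0]],[[0.54,-0.28,0],[0,0,0]]]'
$H '[[[0.53,-0.28,0],[0,0,-0.0176]],[[0.53,-0.28,0],[0,0,-0.0176]],[[0.53,-0.28,0.05],[0,0,-0.0176]],[[0.53,-0.28,0.15],[0,0,-0.0176]],[[0.53,-0.28,0.2],[0,0,-0.0176]]]'
$H '[[[0,0,0],[0,0,0]],[[0,0,0],[0,0,0]]]'
python3 - <<'E'
from h import *
go([.5222,-.0868,.125],84.5,3)
E
```

```text
clock: 13.53
tool_pos: [0.5501, -0.1971, 0.2376]
orientation: [-179.9, -0.1, 78.3]
force: [-0.2, -1.2, 0.2]
opening: 0.0326
clock: 13.95
tool_pos: [0.5178, -0.0847, 0.1965]
orientation: [-179.9, -0.0, 84.6]
force: [-0.5, -0.4, -1.0]
opening: 0.0333
clock: 14.12
tool_pos: [0.5191, -0.0872, 0.1978]
orientation: [-179.9, 0.1, 84.4]
force: [-0.3, -0.5, 0.9]
opening: 0.0327
at [ 0.5196 -0.0874  0.1985] [-1.7993e+02  5.0000e-02  8.4400e+01] F [ 0.2 -0.3  0. ] open 0.033 t 14.22
shift [0.0043 0.0131 0.3673] turn [-0.0002  0.0001 -0.0003]
```

View pics/p1b.png

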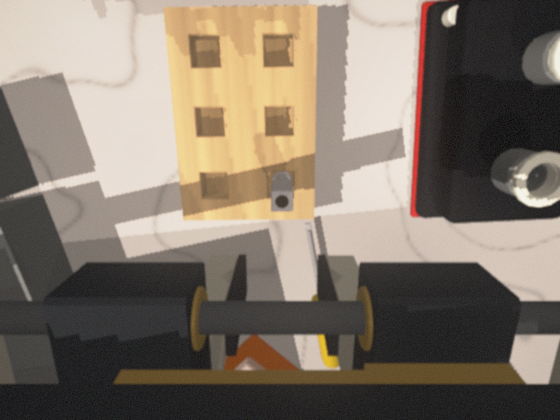

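```bash
H="python3 -m handwheel"
$H '[[[0.004,0.013,0],[0,0,0]],[[0.004,0.013,0.1],[0,0,0]],[[0.004,0.013,0.2],[0,0,0]],[[0.004,0.013,0.3],[0,0,0]],[[0.004,0.013,0.36],[0,0,0]]]'
$H '[[[0,0,0],[0,0,0]],[[0,0,0.01],[0,0,0]],[[0,0,0.02],[0,0,0]],[[0,0,0.03],[0,0,0]],[[0,0,0.04],[0,0,0]]]'
python3 - <<'E'
from h import *
go([.5222,-.0868,.111],84.5,2)
E
```

```text
clock: 14.68
tool_pos: [0.5218, -0.0864, 0.1253]
orientation: [-179.9, -0.0, 84.4]
force: [0.1, -0.1, 0.3]
opening: 0.0329
clock: 15.1
tool_pos: [0.5227, -0.0859, 0.1195]
orientation: [179.9, -0.0, 84.4]
force: [-0.7, -0.1, 0.9]
opening: 0.0331
at [ 0.5227 -0.0859  0.1193] [ 1.7991e+02 -2.0000e-02  8.4450e+01] F [-0.1 -0.1  2.3] open 0.033 t 15.15
shift [-0.0047 -0.0023  0.0416] turn [ 0.0002 -0.0001 -0.0001]
```

```bash
H="python3 -m handwheel"
$H '[[[0,0,0.01],[0,0,0]],[[0,0,0.02],[0,0,0]],[[0,0,0.03],[0,0,0]],[[0,0,0.041],[0,0,0]],[[0,0,0.041],[0,0,0]]]'
$H '[[[0,0,0],[0,0,0]],[[0,0,0],[0,0,0]],[[0,0,0],[0,0,0]],[[0,0,0],[0,0,0]],[[0,0,0],[0,0,0]]]' 1
$H '[[[0,0,0],[0,0,0]]]'
$H '[[[0,0,-0.01],[0,0,0]],[[0,0,-0.025],[0,0,0]],[[0,0,-0.04],[0,0,0]],[[0,0,-0.06],[0,0,0]],[[0,0,-0.08],[0,0,0]]]'
$H '[[[0,0,-0.08],[0,0,0]],[[0,0,-0.16],[0,0,0]],[[0,0,-0.3],[0,0,0]],[[0,0,-0.45],[0,0,0]],[[0,0,-0.58],[0,0,0]]]'
$H '[[[0,0,0],[0,0,0]],[[0,0,0],[0,0,0]]]'
cat > rack.py <<'E'
from h import *
import sys
s=snap('top'); w=cloud(s); Z=w[...,2]
m=np.zeros(Z.shape,bool); m[180:320,355:470]=True; m&=(Z>.025)&(Z<.045)
c=max(cv2.findContours(m.astype(np.uint8),cv2.RETR_EXTERNAL,cv2.CHAIN_APPROX_NONE)[0],key=cv2.contourArea)
P=np.array([ray(s,*q[0],.036)[:2] for q in c]).astype(np.float32)*1000
r=cv2.minAreaRect(P); print(r)
a=np.radians(r[2]-90); c0=np.array(r[0])/1000
for x in(60,0,-60):
  for y in(32,-32): print((x,y),(c0+np.array([np.cos(a)*x-np.sin(a)*y,np.sin(a)*x+np.cos(a)*y])/1000).round(4))
go(list(map(float,sys.argv[1:4])),float(sys.argv[4]))
E
python3 rack.py .5734 -.382 .25 78.9
```

```text
clock: 15.62
tool_pos: [0.5228, -0.0859, 0.1113]
orientation: [179.9, 0.0, 84.5]
force: [-1.4, 0.2, 7.4]
opening: 0.0331
clock: 16.03
tool_pos: [0.5231, -0.0858, 0.1112]
orientation: [179.9, -0.0, 84.5]
force: [0.4, 1.0, 6.6]
opening: 0.018
clock: 16.12
tool_pos: [0.5231, -0.0858, 0.1112]
orientation: [179.9, -0.0, 84.5]
force: [0.2, 0.5, 6.6]
opening: 0.0177
clock: 16.53
tool_pos: [0.5221, -0.0859, 0.1265]
orientation: [-180.0, -0.0, 84.4]
force: [1.2, -1.6, -2.5]
opening: 0.0177
clock: 16.95
tool_pos: [0.5209, -0.086, 0.2439]
orientation: [-179.9, 0.0, 84.4]
force: [1.3, -0.2, -0.2]
opening: 0.0178
clock: 17.12
tool_pos: [0.5219, -0.0858, 0.2438]
orientation: [179.9, -0.1, 84.4]
force: [-0.1, -0.3, -2.3]
opening: 0.0182
((520.6852416992188, -338.2796936035156), (132.69537353515625, 190.2539520263672), 78.92967224121094)
(60, 32) [ 0.5857 -0.3184]
(60, -32) [ 0.5734 -0.3812]
(0, 32) [ 0.5268 -0.3069]
(0, -32) [ 0.5145 -0.3697]
(-60, 32) [ 0.4679 -0.2954]
(-60, -32) [ 0.4557 -0.3582]
at [ 0.5212 -0.0858  0.2424] [-1.7994e+02 -3.0000e-02  8.4420e+01] F [ 0.  -0.5 -1. ] open 0.0177 t 17.17
shift [-1.4485  0.4038 -0.0395] turn [-0.0002 -0.0001  0.0153]
```

```bash
H="python3 -m handwheel"
$H '[[[-0.724,0.2,0],[0,0,0]],[[-0.724,0.2,0],[0,0,0]],[[-0.724,0.2,0],[0,0,0]],[[-0.724,0.2,0],[0,0,0]],[[-0.724,0.2,0],[0,0,0]]]'
$H '[[[-0.724,0.2,0],[0,0,0.0153]],[[-0.724,0.2,0],[0,0,0.0153]],[[-0.724,0.2,0],[0,0,0.0153]],[[-0.724,0.2,0],[0,0,0.0153]],[[-0.724,0.2,0],[0,0,0.0153]]]'
$H '[[[0,0,0.2],[0,0,0]],[[0,0,0.4],[0,0,0]],[[0,0,0.5],[0,0,0]],[[0,0,0.5],[0,0,0]],[[0,0,0.5],[0,0,0]]]'
python3 - <<'E'
from h import *
go([.5734,-.3815,.085],78.9,3)
E
```

```text
clock: 17.58
tool_pos: [0.547, -0.2376, 0.2398]
orientation: [-179.7, 0.0, 84.2]
force: [0.8, 0.2, -0.8]
opening: 0.0179
clock: 18.0
tool_pos: [0.5726, -0.3857, 0.239]
orientation: [-179.7, -0.0, 78.7]
force: [0.7, 0.8, -1.3]
opening: 0.0182
clock: 18.42
tool_pos: [0.5725, -0.3812, 0.1406]
orientation: [-179.7, -0.0, 79.0]
force: [1.1, -0.3, 0.6]
opening: 0.0177
at [ 0.5737 -0.3817  0.1425] [-1.7991e+02  1.0000e-02  7.8970e+01] F [0.5 0.7 0.5] open 0.018 t 18.52
shift [ 0.0008 -0.001   0.2876] turn [-0.0002  0.      0.0002]
```

```bash
H="python3 -m handwheel"
$H '[[[0,0,0.1],[0,0,0]],[[0,0,0.2],[0,0,0]],[[0,0,0.25],[0,0,0]],[[0,0,0.27],[0,0,0]],[[0,0,0.288],[0,0,0]]]'
$H '[[[0,0,0.03],[0,0,0]],[[0,0,0.06],[0,0,0]],[[0,0,0.09],[0,0,0]],[[0,0,0.11],[0,0,0]],[[0,0,0.13],[0,0,0]]]'
$H '[[[0,0,0],[0,0,0]],[[0,0,0],[0,0,0]]]'
```

```text
clock: 18.98
tool_pos: [0.5743, -0.3821, 0.0858]
orientation: [179.9, 0.0, 79.0]
force: [0.6, 0.3, 0.1]
opening: 0.0178
clock: 19.4
tool_pos: [0.5737, -0.3819, 0.0586]
orientation: [-180.0, -0.0, 78.9]
force: [0.1, -0.0, -0.5]
opening: 0.0178
clock: 19.57
tool_pos: [0.5737, -0.3819, 0.0589]
orientation: [-180.0, 0.0, 78.9]
force: [-0.2, 0.9, -0.1]
opening: 0.018
```

```bash
H="python3 -m handwheel"
$H '[[[0,0,0],[0,0,0]],[[0,0,0],[0,0,0]],[[0,0,0],[0,0,0]],[[0,0,0],[0,0,0]]]' 0.25
$H '[[[0,0,-0.1],[0,0,0]],[[0,0,-0.3],[0,0,0]],[[0,0,-0.5],[0,0,0]],[[0,0,-0.7],[0,0,0]],[[0,0,-0.9],[0,0,0]]]'
$H '[[[0.77,-0.158,0],[0,0,0]],[[0.77,-0.158,0],[0,0,0]],[[0.77,-0.158,0],[0,0,0]],[[0.77,-0.158,0],[0,0,0]],[[0.77,-0.158,0],[0,0,0]]]'
$H '[[[0.77,-0.158,0],[0,0,0]],[[0.77,-0.158,0],[0,0,0]],[[0.77,-0.158,0],[0,0,0]],[[0.77,-0.158,0],[0,0,0]],[[0.77,-0.158,0],[0,0,0]]]'
$H '[[[0.77,-0.158,0],[0,0,0]],[[0.77,-0.158,0],[0,0,0]],[[0.77,-0.158,0],[0,0,0]],[[0.77,-0.158,0],[0,0,0]],[[0.77,-0.158,0],[0,0,0]]]'
$H '[[[0,0,0],[0,0,0]],[[0,0,0],[0,0,0]]]'
python3 look.py w2
python3 rack.py .5519 .105 .19 73.5
```

```text
clock: 19.9
tool_pos: [0.5738, -0.3819, 0.0591]
orientation: [180.0, 0.0, 78.9]
force: [0.2, 0.2, -0.6]
opening: 0.0321
clock: 20.32
tool_pos: [0.5734, -0.3818, 0.2411]
orientation: [180.0, 0.0, 78.9]
force: [1.0, -0.5, -0.3]
opening: 0.0327
clock: 20.73
tool_pos: [0.5722, -0.2201, 0.2399]
orientation: [179.9, -0.1, 79.1]
force: [-1.0, -0.6, -0.6]
opening: 0.0331
clock: 21.15
tool_pos: [0.571, -0.0631, 0.2395]
orientation: [179.9, -0.1, 79.2]
force: [0.2, -0.3, 0.3]
opening: 0.0326
clock: 21.57
tool_pos: [0.5697, 0.0941, 0.2391]
orientation: [180.0, -0.1, 79.1]
force: [0.6, -0.4, 0.6]
opening: 0.0329
clock: 21.73
tool_pos: [0.5693, 0.0894, 0.2389]
orientation: [-180.0, 0.0, 79.0]
force: [0.2, 0.1, 0.3]
opening: 0.0329
A 99 rect [629.  78.] [16.7  3.3] 79.0 px [281. 298.] zmed 0.1408
B 736 rect [552.6 105.4] [18.  18.8] 73.5 px [299. 191.] zmed 0.1437
C unseen
D unseen
[0.56929228 0.0894351  0.23894221] [-1.79991933e+02  1.25075332e-02  7.89768930e+01] 0.032927407139892506 21.7333
((520.7279052734375, -338.50970458984375), (132.43386840820312, 190.03536987304688), 78.753173828125)
(60, 32) [ 0.5858 -0.3188]
(60, -32) [ 0.5733 -0.3816]
(0, 32) [ 0.527  -0.3071]
(0, -32) [ 0.5145 -0.3699]
(-60, 32) [ 0.4681 -0.2954]
(-60, -32) [ 0.4556 -0.3582]
at [0.5693 0.0886 0.239 ] [-1.7999e+02  1.0000e-02  7.8880e+01] F [ 0.3 -1.   0.2] open 0.0326 t 21.83
shift [ 0.0638 -0.1013  0.2449] turn [-0.      0.      0.0149]
```

View pics/w2.png

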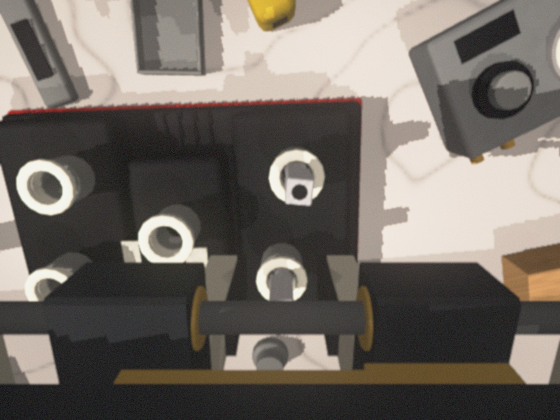

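```bash
H="python3 -m handwheel"
$H '[[[0.064,-0.1,0],[0,0,0.015]],[[0.064,-0.1,0],[0,0,0.015]],[[0.064,-0.1,0.15],[0,0,0.015]],[[0.064,-0.1,0.24],[0,0,0.015]],[[0.064,-0.1,0.24],[0,0,0.015]]]'
$H '[[[0,0,0],[0,0,0]],[[0,0,0],[0,0,0]]]'
python3 - <<'E'
from h import *
go([.5522,.1052,.118],73.5,3)
E
```

```text
clock: 22.25
tool_pos: [0.5501, 0.1042, 0.1875]
orientation: [-179.7, 0.2, 73.5]
force: [-0.1, 0.1, -0.7]
opening: 0.0329
clock: 22.42
tool_pos: [0.5531, 0.1055, 0.1922]
orientation: [179.9, -0.0, 73.5]
force: [0.2, 0.7, 1.1]
opening: 0.0333
at [0.5531 0.1058 0.1924] [ 1.7991e+02 -5.0000e-02  7.3520e+01] F [-0.1  0.1  0.7] open 0.0328 t 22.52
shift [-0.0044 -0.0041  0.3718] turn [ 0.0003 -0.0001  0.0001]
```

```bash
H="python3 -m handwheel"
$H '[[[-0.004,-0.004,0],[0,0,0]],[[-0.004,-0.004,0.1],[0,0,0]],[[-0.004,-0.004,0.2],[0,0,0]],[[-0.004,-0.004,0.3],[0,0,0]],[[-0.004,-0.004,0.36],[0,0,0]]]'
$H '[[[0,0,0],[0,0,0]],[[0,0,0.01],[0,0,0]],[[0,0,0.02],[0,0,0]],[[0,0,0.03],[0,0,0]],[[0,0,0.04],[0,0,0]]]'
python3 - <<'E'
from h import *
go([.5522,.1052,.104],73.5,2)
E
```

```text
clock: 22.98
tool_pos: [0.5505, 0.1053, 0.1176]
orientation: [-179.9, 0.0, 73.5]
force: [0.2, 0.1, 0.1]
opening: 0.0329
clock: 23.4
tool_pos: [0.5518, 0.1059, 0.1118]
orientation: [179.9, -0.1, 73.5]
force: [-0.5, 0.2, 2.5]
opening: 0.0327
at [0.5518 0.1059 0.1117] [ 1.7992e+02 -7.0000e-02  7.3550e+01] F [0.6 0.7 2.6] open 0.0327 t 23.45
shift [-0.0026  0.003   0.0383] turn [ 0.0002 -0.0002  0.0001]
```

```bash
H="python3 -m handwheel"
$H '[[[0,0,0.01],[0,0,0]],[[0,0,0.02],[0,0,0]],[[0,0,0.03],[0,0,0]],[[0,0,0.039],[0,0,0]],[[0,0,0.039],[0,0,0]]]'
$H '[[[0,0,0],[0,0,0]],[[0,0,0],[0,0,0]],[[0,0,0],[0,0,0]],[[0,0,0],[0,0,0]],[[0,0,0],[0,0,0]]]' 1
$H '[[[0,0,0],[0,0,0]]]'
$H '[[[0,0,-0.01],[0,0,0]],[[0,0,-0.025],[0,0,0]],[[0,0,-0.04],[0,0,0]],[[0,0,-0.06],[0,0,0]],[[0,0,-0.08],[0,0,0]]]'
$H '[[[0,0,-0.08],[0,0,0]],[[0,0,-0.16],[0,0,0]],[[0,0,-0.3],[0,0,0]],[[0,0,-0.45],[0,0,0]],[[0,0,-0.62],[0,0,0]]]'
$H '[[[0,0,0],[0,0,0]],[[0,0,0],[0,0,0]]]'
python3 rack.py .527 -.3073 .25 78.9
```

```text
clock: 23.92
tool_pos: [0.5518, 0.1059, 0.1042]
orientation: [179.9, -0.0, 73.6]
force: [-1.1, 0.9, 10.2]
opening: 0.0332
clock: 24.33
tool_pos: [0.5522, 0.1059, 0.1042]
orientation: [179.9, -0.1, 73.6]
force: [-0.2, 0.2, 9.3]
opening: 0.0179
clock: 24.42
tool_pos: [0.5522, 0.1059, 0.1042]
orientation: [179.9, -0.1, 73.6]
force: [0.1, 0.0, 9.0]
opening: 0.0179
clock: 24.83
tool_pos: [0.5512, 0.1054, 0.119]
orientation: [-180.0, 0.0, 73.5]
force: [3.0, 0.6, -0.9]
opening: 0.0178
clock: 25.25
tool_pos: [0.5492, 0.1049, 0.243]
orientation: [-179.8, 0.2, 73.5]
force: [0.5, -0.3, -0.8]
opening: 0.0176
clock: 25.42
tool_pos: [0.5512, 0.1057, 0.2449]
orientation: [179.9, -0.1, 73.5]
force: [-1.0, 0.1, -2.3]
opening: 0.0179
((520.6123046875, -338.40545654296875), (132.4204864501953, 190.34872436523438), 78.92967224121094)
(60, 32) [ 0.5856 -0.3185]
(60, -32) [ 0.5734 -0.3813]
(0, 32) [ 0.5268 -0.307 ]
(0, -32) [ 0.5145 -0.3698]
(-60, 32) [ 0.4679 -0.2955]
(-60, -32) [ 0.4556 -0.3583]
at [0.5503 0.1054 0.2432] [-1.7995e+02 -2.0000e-02  7.3520e+01] F [ 0.1  0.8 -1.1] open 0.018 t 25.47
shift [-2.0119  0.4736 -0.0352] turn [-0.0001 -0.0001 -0.0149]
```

```bash
H="python3 -m handwheel"
$H '[[[-0.68,0.057,0],[0,0,0]],[[-0.68,0.057,0],[0,0,0]],[[-0.68,0.057,0],[0,0,0]],[[-0.68,0.057,0],[0,0,0]],[[-0.68,0.057,0],[0,0,0]]]'
$H '[[[-0.68,0.057,0],[0,0,0]],[[-0.68,0.057,0],[0,0,0]],[[-0.68,0.057,0],[0,0,0]],[[-0.68,0.057,0],[0,0,0]],[[-0.68,0.057,0],[0,0,0]]]'
$H '[[[-0.68,0.057,0],[0,0,-0.015]],[[-0.68,0.057,0],[0,0,-0.015]],[[-0.68,0.057,0],[0,0,-0.015]],[[-0.68,0.057,0],[0,0,-0.015]],[[-0.68,0.057,0],[0,0,-0.015]]]'
$H '[[[0,0,0.2],[0,0,0]],[[0,0,0.4],[0,0,0]],[[0,0,0.5],[0,0,0]],[[0,0,0.5],[0,0,0]],[[0,0,0.5],[0,0,0]]]'
python3 - <<'E'
from h import *
go([.468,-.2957,.085],78.9,3)
E
```

```text
clock: 25.88
tool_pos: [0.5214, -0.0309, 0.2416]
orientation: [-179.8, 0.1, 73.4]
force: [-0.6, 0.7, -1.3]
opening: 0.0177
clock: 26.3
tool_pos: [0.4945, -0.1636, 0.2417]
orientation: [-179.8, 0.0, 73.3]
force: [0.3, 0.9, -1.2]
opening: 0.0176
clock: 26.72
tool_pos: [0.4677, -0.2968, 0.2417]
orientation: [-179.8, -0.0, 78.8]
force: [0.0, 0.2, 0.2]
opening: 0.0176
clock: 27.13
tool_pos: [0.4683, -0.2942, 0.1423]
orientation: [-179.8, 0.0, 79.0]
force: [0.3, -0.6, 0.3]
opening: 0.0181
at [ 0.4692 -0.2947  0.1436] [-1.7997e+02  2.0000e-02  7.9020e+01] F [ 0.  0. -0.] open 0.0177 t 27.23
shift [-0.0061 -0.0047  0.2931] turn [-0.0001  0.0001  0.0003]
```

```bash
H="python3 -m handwheel"
python3 rack.py .468 -.2957 .085 78.9 | head -3
$H '[[[-0.006,-0.005,0.1],[0,0,0]],[[-0.006,-0.005,0.2],[0,0,0]],[[-0.006,-0.005,0.25],[0,0,0]],[[-0.006,-0.005,0.27],[0,0,0]],[[-0.006,-0.005,0.29],[0,0,0]]]'
$H '[[[0,0,0.03],[0,0,0]],[[0,0,0.06],[0,0,0]],[[0,0,0.09],[0,0,0]],[[0,0,0.11],[0,0,0]],[[0,0,0.133],[0,0,0]]]'
$H '[[[0,0,0],[0,0,0]],[[0,0,0],[0,0,0]]]'
```

```text
((593.0515747070312, -352.42999267578125), (132.691162109375, 42.87531661987305), 78.63453674316406)
(60, 32) [ 0.6582 -0.3329]
(60, -32) [ 0.6456 -0.3956]
clock: 27.75
tool_pos: [0.4677, -0.2966, 0.0857]
orientation: [180.0, 0.0, 79.0]
force: [-0.4, 1.2, -0.7]
opening: 0.0178
clock: 28.17
tool_pos: [0.4673, -0.2964, 0.0583]
orientation: [180.0, 0.0, 78.9]
force: [0.7, -0.6, -0.5]
opening: 0.0182
clock: 28.33
tool_pos: [0.4672, -0.2964, 0.0584]
orientation: [-180.0, 0.0, 78.9]
force: [-0.2, -0.5, 0.6]
opening: 0.018
```

```bash
H="python3 -m handwheel"
$H '[[[0,0,0],[0,0,0]],[[0,0,0],[0,0,0]],[[0,0,0],[0,0,0]],[[0,0,0],[0,0,0]]]' 0.25
$H '[[[0,0,-0.1],[0,0,0]],[[0,0,-0.3],[0,0,0]],[[0,0,-0.5],[0,0,0]],[[0,0,-0.7],[0,0,0]],[[0,0,-0.9],[0,0,0]]]'
$H '[[[0.657,0.139,0],[0,0,0]],[[0.657,0.139,0],[0,0,0]],[[0.657,0.139,0],[0,0,0]],[[0.657,0.139,0],[0,0,0]],[[0.657,0.139,0],[0,0,0]]]'
$H '[[[0.657,0.139,0],[0,0,0]],[[0.657,0.139,0],[0,0,0]],[[0.657,0.139,0],[0,0,0]],[[0.657,0.139,0],[0,0,0]],[[0.657,0.139,0],[0,0,0]]]'
$H '[[[0.657,0.139,0],[0,0,0]],[[0.657,0.139,0],[0,0,0]],[[0.657,0.139,0],[0,0,0]],[[0.657,0.139,0],[0,0,0]],[[0.657,0.139,0],[0,0,0]]]'
$H '[[[0,0,0],[0,0,0]],[[0,0,0],[0,0,0]]]'
python3 look.py w3
python3 rack.py .6387 .0755 .19 78.9
```

```text
clock: 28.67
tool_pos: [0.4672, -0.2965, 0.0586]
orientation: [180.0, 0.0, 78.9]
force: [-0.6, 0.1, 0.7]
opening: 0.0321
clock: 29.08
tool_pos: [0.4667, -0.2963, 0.2407]
orientation: [180.0, -0.0, 78.9]
force: [1.1, -2.1, -0.8]
opening: 0.0328
clock: 29.5
tool_pos: [0.5207, -0.1703, 0.2388]
orientation: [180.0, -0.0, 79.1]
force: [-0.6, -1.0, 0.6]
opening: 0.033
clock: 29.92
tool_pos: [0.573, -0.0472, 0.2381]
orientation: [-180.0, 0.0, 79.1]
force: [-0.6, -0.6, -0.0]
opening: 0.0327
clock: 30.33
tool_pos: [0.6253, 0.0759, 0.2377]
orientation: [-180.0, 0.0, 79.1]
force: [0.0, -0.7, -0.3]
opening: 0.0328
clock: 30.5
tool_pos: [0.6242, 0.0732, 0.2384]
orientation: [-180.0, 0.0, 78.9]
force: [-0.7, -0.1, -0.1]
opening: 0.0329
A 674 rect [638.6  76.5] [17.8 19.6] 85.2 px [289. 237.] zmed 0.1437
B unseen
C unseen
D unseen
[0.62418533 0.07315117 0.23839644] [-1.79966870e+02  2.38010271e-02  7.88944781e+01] 0.032903868140224925 30.5
((539.8946533203125, -312.26788330078125), (131.90748596191406, 190.05288696289062), 79.01924133300781)
(60, 32) [ 0.6049 -0.2923]
(60, -32) [ 0.5927 -0.3551]
(0, 32) [ 0.546  -0.2809]
(0, -32) [ 0.5338 -0.3437]
(-60, 32) [ 0.4871 -0.2694]
(-60, -32) [ 0.4749 -0.3323]
at [0.6243 0.073  0.2388] [180.     0.    78.86] F [-0.1 -0.   0.1] open 0.0329 t 30.6
shift [0.0264 0.0683 0.2441] turn [ 0.      0.     -0.0001]
```

View pics/w3.png

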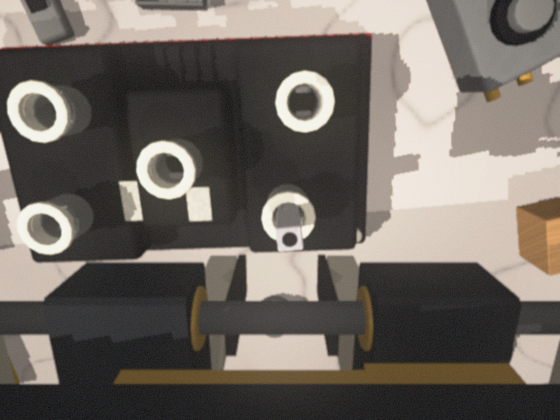

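```bash
H="python3 -m handwheel"
$H '[[[0.031,0.067,0],[0,0,-0.0142]],[[0.031,0.067,0],[0,0,-0.0142]],[[0.031,0.067,0.15],[0,0,-0.0142]],[[0.031,0.067,0.24],[0,0,-0.0142]],[[0.031,0.067,0.24],[0,0,-0.0142]]]'
$H '[[[0,0,0],[0,0,0]],[[0,0,0],[0,0,0]]]'
python3 - <<'E'
from h import *
go([.6387,.0764,.118],84,3)
E
```

```text
clock: 31.02
tool_pos: [0.6363, 0.0765, 0.1866]
orientation: [-179.7, 0.1, 83.9]
force: [-1.3, 0.0, -1.9]
opening: 0.0325
clock: 31.18
tool_pos: [0.6395, 0.0776, 0.1921]
orientation: [179.9, -0.0, 84.0]
force: [0.6, -0.7, -0.0]
opening: 0.033
at [0.6397 0.0778 0.1923] [ 1.7988e+02 -3.0000e-02  8.4020e+01] F [-0.9 -0.4  0.9] open 0.033 t 31.28
shift [-0.0075 -0.0049  0.3714] turn [ 0.0003 -0.0001  0.0001]
```

```bash
H="python3 -m handwheel"
$H '[[[-0.007,-0.005,0],[0,0,0]],[[-0.007,-0.005,0.1],[0,0,0]],[[-0.007,-0.005,0.2],[0,0,0]],[[-0.007,-0.005,0.3],[0,0,0]],[[-0.007,-0.005,0.36],[0,0,0]]]'
$H '[[[0,0,0],[0,0,0]],[[0,0,0.01],[0,0,0]],[[0,0,0.02],[0,0,0]],[[0,0,0.03],[0,0,0]],[[0,0,0.04],[0,0,0]]]'
python3 - <<'E'
from h import *
go([.6387,.0764,.104],84,2)
E
```

```text
clock: 31.75
tool_pos: [0.6371, 0.0765, 0.1171]
orientation: [-179.9, 0.0, 84.0]
force: [-1.5, -0.2, -0.4]
opening: 0.0329
clock: 32.17
tool_pos: [0.6385, 0.0769, 0.1116]
orientation: [179.9, -0.0, 84.1]
force: [-0.8, 0.3, 2.2]
opening: 0.0327
at [0.6385 0.0769 0.1114] [ 1.799e+02 -4.000e-02  8.406e+01] F [0.9 0.  2.4] open 0.033 t 32.22
shift [-0.0026  0.0011  0.0371] turn [ 0.0003 -0.0001  0.0002]
```

```bash
H="python3 -m handwheel"
$H '[[[0,0,0.01],[0,0,0]],[[0,0,0.02],[0,0,0]],[[0,0,0.03],[0,0,0]],[[0,0,0.038],[0,0,0]],[[0,0,0.038],[0,0,0]]]'
$H '[[[0,0,0],[0,0,0]],[[0,0,0],[0,0,0]],[[0,0,0],[0,0,0]],[[0,0,0],[0,0,0]],[[0,0,0],[0,0,0]]]' 1
$H '[[[0,0,0],[0,0,0]]]'
$H '[[[0,0,-0.01],[0,0,0]],[[0,0,-0.025],[0,0,0]],[[0,0,-0.04],[0,0,0]],[[0,0,-0.06],[0,0,0]],[[0,0,-0.08],[0,0,0]]]'
$H '[[[0,0,-0.08],[0,0,0]],[[0,0,-0.16],[0,0,0]],[[0,0,-0.3],[0,0,0]],[[0,0,-0.45],[0,0,0]],[[0,0,-0.62],[0,0,0]]]'
$H '[[[0,0,0],[0,0,0]],[[0,0,0],[0,0,0]]]'
python3 rack.py .4749 -.3323 .25 79
python3 -c "
from h import *
s=snap('top');cv2.imwrite('pics/rk.png',cv2.resize(s['color'][170:300,360:460],(500,650)[:2],interpolation=cv2.INTER_CUBIC)[:600,:,::-1])"
```

```text
clock: 32.68
tool_pos: [0.6385, 0.0769, 0.1043]
orientation: [179.9, -0.0, 84.1]
force: [-1.3, 0.0, 10.1]
opening: 0.0329
clock: 33.1
tool_pos: [0.639, 0.0771, 0.1043]
orientation: [179.9, -0.0, 84.1]
force: [-0.4, 1.4, 9.5]
opening: 0.0176
clock: 33.18
tool_pos: [0.639, 0.0771, 0.1043]
orientation: [179.8, -0.1, 84.1]
force: [-0.6, 1.6, 8.2]
opening: 0.018
clock: 33.6
tool_pos: [0.6379, 0.0766, 0.1185]
orientation: [-180.0, 0.0, 84.0]
force: [3.6, -0.7, -2.4]
opening: 0.0175
clock: 34.02
tool_pos: [0.6358, 0.0762, 0.2424]
orientation: [-179.7, 0.1, 84.0]
force: [-0.1, 0.6, -1.0]
opening: 0.0177
clock: 34.18
tool_pos: [0.6379, 0.0768, 0.2449]
orientation: [179.9, -0.1, 84.0]
force: [-0.1, 0.2, -1.8]
opening: 0.0178
((539.922607421875, -312.0887451171875), (131.91500854492188, 190.30636596679688), 78.89061737060547)
(60, 32) [ 0.605  -0.2922]
(60, -32) [ 0.5926 -0.3551]
(0, 32) [ 0.5461 -0.2807]
(0, -32) [ 0.5338 -0.3435]
(-60, 32) [ 0.4872 -0.2691]
(-60, -32) [ 0.4749 -0.3319]
at [0.637  0.0767 0.243 ] [-1.7995e+02 -3.0000e-02  8.4030e+01] F [ 0.2  0.1 -1. ] open 0.0178 t 34.23
shift [-2.118  -0.5935 -0.0352] turn [-0.0002 -0.0001  0.014 ]
```

View pics/rk.png

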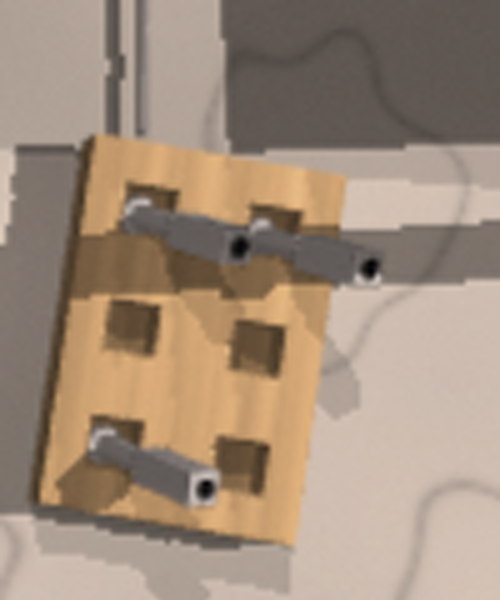

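```bash
H="python3 -m handwheel"
$H '[[[-0.609,-0.09,0],[0,0,0]],[[-0.609,-0.09,0],[0,0,0]],[[-0.609,-0.09,0],[0,0,0]],[[-0.609,-0.09,0],[0,0,0]],[[-0.609,-0.09,0],[0,0,0]]]'
$H '[[[-0.609,-0.09,0],[0,0,0]],[[-0.609,-0.09,0],[0,0,0]],[[-0.609,-0.09,0],[0,0,0]],[[-0.609,-0.09,0],[0,0,0]],[[-0.609,-0.09,0],[0,0,0]]]'
$H '[[[-0.609,-0.09,0],[0,0,0.014]],[[-0.609,-0.09,0],[0,0,0.014]],[[-0.609,-0.09,0],[0,0,0.014]],[[-0.609,-0.09,0],[0,0,0.014]],[[-0.609,-0.09,0],[0,0,0.014]]]'
$H '[[[0,0,0],[0,0,0]],[[0,0,0],[0,0,0]]]'
python3 - <<'E'
from h import *
s=snap('wrist','p4')
go([.5461,-.2809,.155],79,3)
E
```

```text
clock: 34.7
tool_pos: [0.6057, -0.0447, 0.2415]
orientation: [-179.8, 0.0, 83.9]
force: [-0.0, -0.2, -0.7]
opening: 0.0175
clock: 35.12
tool_pos: [0.5759, -0.1629, 0.2417]
orientation: [-179.9, 0.0, 83.9]
force: [0.2, -0.0, -0.9]
opening: 0.018
clock: 35.53
tool_pos: [0.546, -0.2815, 0.2418]
orientation: [-179.9, -0.0, 78.9]
force: [0.2, 0.3, 0.1]
opening: 0.018
clock: 35.7
tool_pos: [0.5469, -0.2796, 0.2425]
orientation: [-180.0, -0.0, 79.1]
force: [0.7, 0.4, -0.3]
opening: 0.0181
at [ 0.5469 -0.2796  0.2428] [-1.7999e+02 -1.0000e-02  7.9130e+01] F [-1.  -0.1 -0. ] open 0.0177 t 35.85
shift [-0.007  -0.0026  0.439 ] turn [-0.     -0.      0.0004]
```

View pics/p4.png

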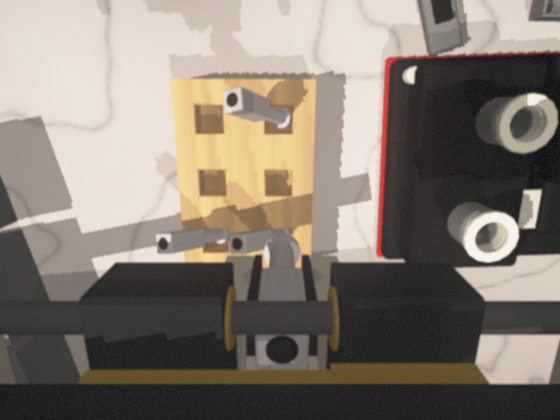

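```bash
H="python3 -m handwheel"
python3 - <<'E'
from h import *
s=snap('wrist')
for u,v in((279,182),(211,182)): print(ray(s,u,v,.036))
print('foot z .196',ray(s,281,249,.196))
for u,v in((165,242),(238,242),(233,98)): print('top',ray(s,u,v,.095))
E
$H '[[[-0.007,-0.003,0.1],[0,0,0]],[[-0.007,-0.003,0.3],[0,0,0]],[[-0.007,-0.003,0.43],[0,0,0]],[[-0.007,-0.003,0.43],[0,0,0]],[[-0.007,-0.003,0.43],[0,0,0]]]'
python3 - <<'E'
from h import *
go([.5461,-.2809,.085],79,3)
E
```

```text
[ 0.54618682 -0.2813397   0.036     ]
[ 0.53377667 -0.34600382  0.036     ]
foot z .196 [ 0.54890865 -0.27976284  0.196     ]
top [ 0.56606099 -0.38310669  0.095     ]
top [ 0.57770911 -0.32243903  0.095     ]
top [ 0.46319991 -0.30025052  0.095     ]
clock: 36.37
tool_pos: [0.545, -0.2821, 0.1564]
orientation: [-179.8, 0.0, 79.1]
force: [-0.2, -0.9, 0.6]
opening: 0.0178
at [ 0.5459 -0.2825  0.1579] [1.7999e+02 4.0000e-02 7.9060e+01] F [-0.6  0.6  0.7] open 0.0176 t 36.47
shift [ 0.0082 -0.0008  0.3644] turn [0.     0.0001 0.0002]
```

```bash
H="python3 -m handwheel"
$H '[[[0.008,0,0.1],[0,0,0]],[[0.008,0,0.2],[0,0,0]],[[0.008,0,0.3],[0,0,0]],[[0.008,0,0.34],[0,0,0]],[[0.008,0,0.364],[0,0,0]]]'
$H '[[[0,0,0.03],[0,0,0]],[[0,0,0.06],[0,0,0]],[[0,0,0.09],[0,0,0]],[[0,0,0.11],[0,0,0]],[[0,0,0.132],[0,0,0]]]'
$H '[[[0,0,0],[0,0,0]],[[0,0,0],[0,0,0]]]'
```

```text
clock: 36.93
tool_pos: [0.546, -0.2809, 0.0845]
orientation: [180.0, 0.0, 79.0]
force: [0.0, -0.1, -0.6]
opening: 0.0179
clock: 37.35
tool_pos: [0.546, -0.281, 0.0579]
orientation: [180.0, 0.0, 79.0]
force: [-7.6, 3.2, 40.3]
opening: 0.0178
clock: 37.52
tool_pos: [0.5461, -0.281, 0.058]
orientation: [180.0, 0.0, 79.0]
force: [1.1, 0.1, 0.4]
opening: 0.0178
```

```bash
H="python3 -m handwheel"
$H '[[[0,0,0],[0,0,0]],[[0,0,0],[0,0,0]],[[0,0,0],[0,0,0]],[[0,0,0],[0,0,0]]]' 0.25
$H '[[[0,0,-0.1],[0,0,0]],[[0,0,-0.3],[0,0,0]],[[0,0,-0.5],[0,0,0]],[[0,0,-0.7],[0,0,0]],[[0,0,-0.9],[0,0,0]]]'
$H '[[[0.9,0,0],[0,0,0]],[[0.9,0,0],[0,0,0]],[[0.9,0,0],[0,0,0]],[[0.9,0,0],[0,0,0]],[[0.9,0,0],[0,0,0]]]'
$H '[[[0.9,0,0],[0,0,0]],[[0.9,0,0],[0,0,0]],[[0.9,0,0],[0,0,0]],[[0.9,0,0],[0,0,0]],[[0.9,0,0],[0,0,0]]]'
$H '[[[0,0,0],[0,0,0]],[[0,0,0],[0,0,0]],[[0,0,0],[0,0,0]],[[0,0,0],[0,0,0]],[[0,0,0],[0,0,0]]]'
python3 - <<'E'
from h import *
a=snap('top')['color'][60:320,100:460]; b=snap('side')['color'][120:390,150:460]
im=np.zeros((600,800,3),np.uint8); im[:300,:415]=cv2.resize(a,(415,300)); im[:,415:800]=0
im[:300,415:760]=cv2.resize(b,(345,300))
im[305:600,:430]=cv2.resize(snap('side')['color'][280:390,200:360],(430,295),interpolation=cv2.INTER_CUBIC)
im[305:600,435:700]=cv2.resize(snap('top')['color'][180:285,365:460],(265,295),interpolation=cv2.INTER_CUBIC)
cv2.imwrite('pics/end.png',im[:,:,::-1]); o=get_obs(); print(o['clock'],o['force'],o['tool_pos'])
E
```

```text
clock: 37.85
tool_pos: [0.5456, -0.2808, 0.0577]
orientation: [-180.0, -0.0, 79.0]
force: [-0.6, -0.4, -0.0]
opening: 0.032
clock: 38.27
tool_pos: [0.5453, -0.2808, 0.2398]
orientation: [-180.0, 0.0, 79.0]
force: [1.1, -0.4, 0.4]
opening: 0.0329
clock: 38.68
tool_pos: [0.5807, -0.1, 0.238]
orientation: [179.9, -0.1, 79.1]
force: [0.4, -1.2, 0.1]
opening: 0.0328
clock: 39.1
tool_pos: [0.615, 0.0771, 0.2375]
orientation: [180.0, -0.0, 79.2]
force: [-0.4, -0.5, -0.1]
opening: 0.0329
clock: 39.52
tool_pos: [0.6142, 0.0714, 0.2379]
orientation: [180.0, -0.0, 78.9]
force: [0.3, -0.0, -0.4]
opening: 0.033
39.7167 [ 0.0386141  -0.09566772  0.65231048] [0.6143106  0.07187933 0.23789117]
```

View pics/end.png

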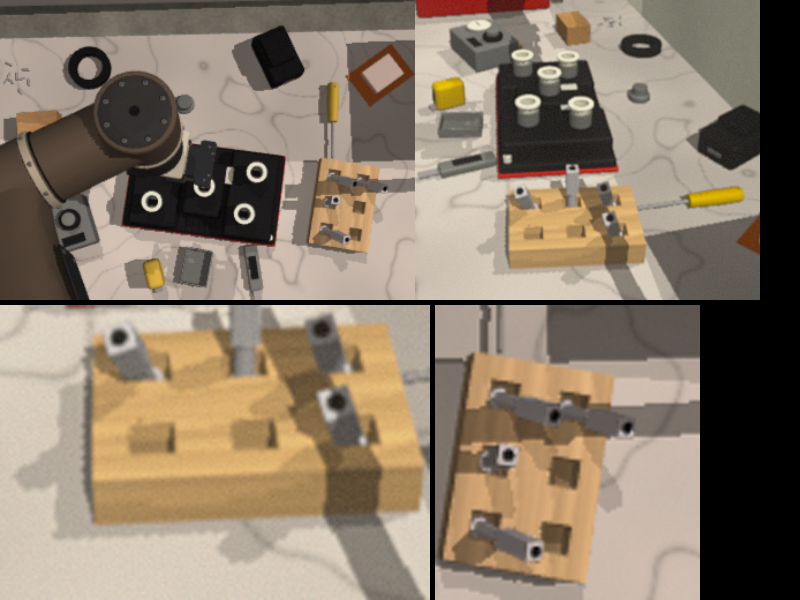

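```bash
python3 -c "
from plant import *
print(close_job())"
```

```text
the job is handed in; nothing more can be done
None
```

The job is handed in: I pressed the vent first, then took out all four tubes that were there and stood them in the rack. It finished at about 40 s.

- **Vent:** I pressed the button with all tubes still in. It went down until it hit its stop, with 22 N on the tool, and I then let it up. My depth check that it had come back up gave no reading, so that rests on the force dropping to zero when I let go and on the pictures.
- **Tubes:** The fifth fitting, on the lamp's right-hand far side, was empty from the start. For each tube I pushed the collar in 7–8 mm, gripped the tube while the collar was down, and lifted straight up. No force during a lift passed 6 N.
- **Rack:** The rack moved about 3 cm after the third tube went in. I measured it again before placing the last one.
- **Last pictures:** All five fittings are empty and four tubes stand foot down in four pockets. The last stands almost upright. The other three lean about 15°, first seen after the rack moved. The bystanders look unmoved, but the rack's edge now lies close to the screwdriver tip. I did not measure the gap.
- **Force spike:** The wrist force briefly read 40 N as the last tube met the pocket floor. It had settled by the next reading. This was the tube pressing on the floor, not the gripper's body.

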